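Move three excavated pots on by one station: weigh, photograph, put away

TASK

Each pot on the bench is ready for its next station: the oil lamp has been weighed and goes from the balance to the middle of the photo turntable, the jug has been photographed and goes from the turntable down into the cork ring, and the beaker waiting in the cork ring goes onto the middle of the balance pan. All three stations are taken, so make room by standing one of the pots, let go, on the empty foam pad on the way, and leave the pad clear at the end. They are old and fragile: keep them upright, set them down rather than drop them, do not knock them against each other, and leave the glue jar, the photo scale and the loose sherd where they are.

Things in the scene. Friction and masses are not known exactly. Their poses are not given: they have to be found in the camera images.
- jug: Terracotta jug, 140 mm tall, on the turntable at the start, turned any way. Origin: centre of its underside; z up its axis; strap handle on its +y side (out to 64 mm from the axis, 68 to 139 mm up). Foot 64 mm across, belly 96 mm at 60 mm up; from 104 mm up a round open neck 43 to 44 mm across (lip 47). Grip the neck along the jug's x axis, clear of the handle. 0.22 to 0.41 kg.
- beaker: Terracotta beaker without handle, open at the top, 85 mm tall, stands in the cork ring at the start. Origin: centre of its underside; z up its axis. Outside 50 mm across at the foot, 57 mm at 30 mm up, 62 mm at 62 mm up, 66 mm at the rim; wall 5 mm. 0.13 to 0.24 kg.
- oil_lamp: Low closed terracotta oil lamp, flat on the balance pan at the start, turned any way. Origin: centre of the underside of its round body; z up; spout along +x (to 64 mm, 28 mm wide), ring handle along -x (to 52 mm, top at 37 mm). Body 62 mm across, sides upright from 11 to 21 mm up, 28 mm tall. Grip across the body along the lamp's y axis. 0.12 to 0.22 kg.
- balance: Light grey bench balance, housing 180 x 130 x 40 mm, with a round steel pan 110 mm across, its flat top 56 mm above the bench. Origin: on the bench below the middle of the pan; display and keys (up to 46 mm high, out to 115 mm from the pan's middle) on its -x side. Fixed; the pan does not give.
- turntable: Photo turntable: white disc 160 mm across with ticks round its rim on a black base; the disc's flat top is 42 mm above the bench. Origin: on the bench straight below the disc's centre. Fixed; the disc does not turn.
- cork_ring: Brown cork ring on a round grey felt base 144 mm across. Origin: on the bench below the ring's centre. Felt floor inside 8 mm above the bench; ring 134 mm across outside, opening 84 to 90 mm across, top 30 mm above the bench. A pot stands on the felt inside the opening. Fixed.
- foam_pad: Empty dark grey square foam pad, 130 x 130 mm, top 15 mm above the bench: the free spot for parking a pot. Origin: on the bench below its centre. Fixed and firm.
- glue_jar: Bystander: amber glass jar with white cap, 48 mm across, 75 mm tall, standing loose on the bench near the middle. Origin: centre of its underside. Leave it.
- photo_scale: Bystander: flat black and white photo scale bar, 150 x 22 x 7 mm, loose on the bench. Origin: centre of its underside; x along its length. Leave it.
- sherd: Bystander: flat broken terracotta piece about 92 x 73 mm and 11 mm thick, loose on the bench. Origin: near the middle of its underside. Leave it.
There are look-alikes about, which are no part of the job. What is shaped like the oil_lamp but turquoise is not meant.

How it is judged:
By the outcome, as a careful person would: the job done as asked, in the order asked, and still so for the second after the job is handed in, with the robot touching nothing.
It also fails if it takes over 115 s, if anything falls off the work surface, if the arm or the gripper's body presses on something with over 40 N, if the wrist force passes 120 N, or if a joint passes its speed limit or range.

ROBOT

A 6-joint arm with a two-finger parallel gripper is mounted at the origin on the work surface. World frame = base frame: x ahead of the robot, y to its left, z up, the work surface at z = 0. Lengths are in m, angles in rad, forces in N, time in s.
With the tool pointing down it reaches from about 0.25 to 0.775 m from the base axis. Payload 4 kg.
Tool frame: the origin (TCP) lies at the centre of the arm's flange, where the gripper is bolted on; the fingertips stand 173 mm ahead of it and the grasp point (between the pads) lies 155 mm ahead of it; x points along the fingers, z is the direction in which the jaws open and shut, and the axes are right-handed (so a half turn about x gives the same grasp; the last joint's range is limited). The gripper opens to 85 mm and grips with 20 to 120 N. Pads are 22 mm wide; open, the fingers measure 114 mm over their backs; the gripper's body (76 mm by 85 mm) begins 54 mm behind the grasp point. The pads swing forward as they close: fully open they stand 13 mm farther back than shut.
Start: joints at [-1.435, 0.087, 1.371, -0, 1.684, -0.103], TCP at [0.13, -0.534, 0.405] pointing down, gripper open.
Joint ranges: [-3.1, 3.1], [-0.76, 2.03], [0.27, 2.55], [-1.08, 4.22], [0.17, 2.65], [-2.57, 2.57]. Speed limits (rad/s): [2.79, 2.79, 3.14, 3.14, 3.14, 3.14].

INTERFACE

Orientations are given as a unit quaternion [w, x, y, z].
In Python, from cell import manip gives the robot as it stands.
- The arm moves only by the shell command python3 -m handwheel 'ROWS' [FORCE]. ROWS is JSON, one flat list of numbers, 7 for each row, row after row: the opening, from 0 (shut) to 1 (fully open), then the shift along the world's x, y, z in cm, then the turn, a rotation vector about the world's x, y, z in rad. In form: [fingers, dx, dy, dz, wx, wy, wz, fingers, dx, dy, dz, wx, wy, wz, ...]. A call has 1 to 10 rows; each row shifts and turns the commanded pose from where the row before left it; what a row does not reach is not made up. A row lasts 1/10 s, in which the tool goes at most 50 mm and 8.59 degrees, less where a joint would pass 70% of its speed; a pose out of reach is approached as far as the arm can. A call with a gripper value outside its range is refused whole. The fingers move at their own pace and stop on an object; FORCE is the grip in N (left out, the last holds). Time passes only in rows, so rows that do not move let the fingers close. It gives the time, the measured TCP pose, the force and the opening at its end, in the units of the state.
- manip.state(): the state, without advancing time (a new reading comes with each control period).
- manip.snapshot(name): name is "scene" or "top"; returns a dict with "img" (384x512x3 uint8, red, green, blue), "range_z" (384x512 float32, m along the optical axis (not along the pixel's ray), 0 where there is no reading), "fx", "fy", "cx", "cy" (pixels), "R" (3x3) and "t" (3): a world point X has camera coordinates R X + t. Camera axes: x right, y down, z forward; pixel columns grow to the right and rows downward; lengths in m; the calibration is good to about 2 mm. A picture is of the moment at which its call begins.
- manip.job_done(): hands the job in, once; it reports no verdict.
The state is a dict: "time_s": time; "qpos": joint angles; "dq": joint speeds; "joint_torque": joint torques, N m; "tool_pos": TCP position; "orientation": TCP orientation; "force": force on the tool from outside, world axes, zero at the start; "ft_torque": the same for the moment, N m; "opening": finger opening in m.
Only numpy, scipy, OpenCV 4.12 (cv2) and the standard library are available. Lean on these libraries where they do the work, as an engineer would, in place of code of your own. Each camera call takes 0.05 s, during which the arm holds its last target. There are 200 camera calls.

## Working session

There is one attempt and no reset: what is moved stays moved. The work goes in short steps, Python scripts to look and compute and a shell command to move; the robot and the scene stay as the last step left them, time stands still between calls to the robot, and variables do not carry over. Pictures are saved under pics/ and viewed, about 12 in all and at most 16, crops included, and the job is handed in when it is done.

```bash
ls; mkdir -p pics; cat > h.py <<'E'
import numpy as np, cv2
from cell import manip
def snap(n):
    s=manip.snapshot(n); np.savez(f'last_{n}.npz',**s); return s
def save(s,name,crop=None,k=1):
    im=s['img'][:,:,::-1]
    if crop: im=im[crop[1]:crop[3],crop[0]:crop[2]]
    cv2.imwrite('pics/'+name+'.png',cv2.resize(im,None,fx=k,fy=k,interpolation=cv2.INTER_CUBIC))
def ray(s,u,v,z):
    d=s['R'].T@np.array([(u-s['cx'])/s['fx'],(v-s['cy'])/s['fy'],1.]); c=-s['R'].T@s['t']
    return c+d*(z-c[2])/d[2]
def cloud(s):
    v,u=np.mgrid[:384,:512]; Z=s['range_z']
    P=np.stack([(u-s['cx'])/s['fx']*Z,(v-s['cy'])/s['fy']*Z,Z],-1)
    P=(P-s['t'])@s['R']; P[Z==0]=np.nan; return P
E
python3 - <<'E'
from h import *
for n in('top','scene'):
    s=snap(n); save(s,n+'0',k=1.5); print(n,s['fx'],s['cx'],s['cy'],-s['R'].T@s['t']); print(s['R'].round(3))
print(manip.state())
E
```

```text
pics
top 444.58861513345386 254.5319469320979 189.49840539830203 [0.42442835 0.00815019 1.14309815]
[[ 0.009 -1.     0.009]
 [-0.995 -0.01  -0.099]
 [ 0.099 -0.008 -0.995]]
scene 352.2585054598732 253.90900909575424 189.7934639523744 [1.0719622  0.19154665 0.78293374]
[[-0.311  0.95  -0.003]
 [ 0.745  0.242 -0.621]
 [-0.59  -0.196 -0.783]]
{'time_s': 0.1, 'qpos': array([-1.43511181e+00,  8.78703407e-02,  1.37215498e+00,  2.60621656e-05,
        1.68361727e+00, -1.03116439e-01]), 'dq': array([-0.0017061 , -0.00235324, -0.00436855,  0.00036519,  0.0017548 ,
        0.0001864 ]), 'joint_torque': array([ 2.66496914e-03, -3.53016186e+01, -3.14218533e+01, -1.19012111e-04,
        7.90513877e-03, -1.36181455e-05]), 'tool_pos': array([ 0.13007035, -0.53427745,  0.4036354 ]), 'orientation': array([ 0.55548455,  0.43739124,  0.55651334, -0.43636994]), 'force': array([-0.47775194, -0.39952159, -0.92378605]), 'ft_torque': array([0.01910062, 0.05167412, 0.01198967]), 'opening': 0.08537794606476634}
```

View pics/top0.png

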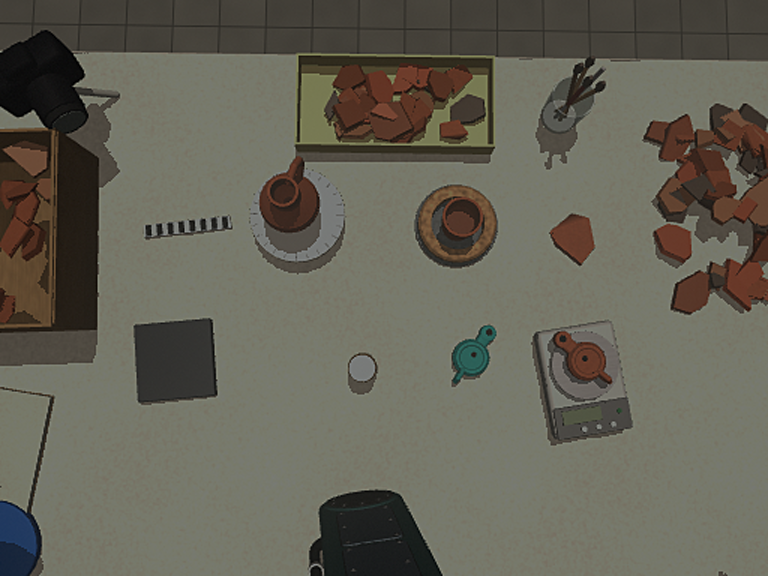

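View pics/scene0.png

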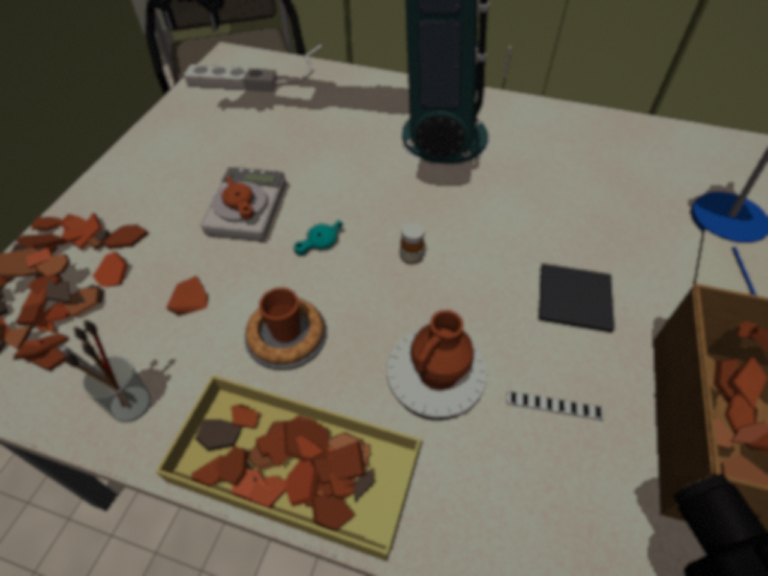

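The top view (1.5×) shows the jug on the turntable at (290,205), the beaker in the ring at (460,220), and the lamp on the balance at (585,358) with its spout to the upper left. The pad is at (175,360), the glue jar at (362,370) and the turquoise decoy at (472,357). Next I measure the stations and pots.

```bash
cat > m.py <<'E'
from h import *
def circ(P):  # algebraic circle fit w/ trimming
    P=P[:,:2]
    for _ in range(5):
        A=np.c_[2*P,np.ones(len(P))]; x=np.linalg.lstsq(A,(P**2).sum(1),rcond=None)[0]
        r=np.sqrt(x[2]+x[0]**2+x[1]**2); e=np.hypot(*(P-x[:2]).T)-r
        k=abs(e)<max(.002,1.5*np.median(abs(e))); P=P[k]
    return x[:2].round(4),r.round(4),len(P),abs(e).mean().round(4)
def region(s,C,c,r,z0,z1):
    m=(np.hypot(C[...,0]-c[0],C[...,1]-c[1])<r)&(C[...,2]>z0)&(C[...,2]<z1)
    return m
def edge(s,m,z,hull=True):
    cs=cv2.findContours(m.astype(np.uint8),cv2.RETR_EXTERNAL,cv2.CHAIN_APPROX_NONE)[0]
    c=max(cs,key=cv2.contourArea)
    if hull: c=cv2.convexHull(c)
    return np.array([ray(s,u,v,z) for u,v in c[:,0]])
E
python3 - <<'E'
from m import *
for n in('top','scene'):
    s=dict(np.load(f'last_{n}.npz')); C=cloud(s); s0=s
    T=dict(np.load('last_top.npz'))
    g=lambda u,v,z: ray(T,u/1.5,v/1.5,z)
    for name,c,r,z0,z1,z in [('disc',g(297,215,.042),.1,.036,.048,.042),('ring',g(456,225,.03),.085,.022,.038,.03),('pan',g(583,365,.056),.07,.05,.062,.056),
        ('pad',g(175,360,.015),.1,.009,.022,.015),('juglip',g(285,190,.182),.045,.17,.2,.182),('beaker rim',g(463,215,.093),.06,.083,.102,.093),('lamp',g(586,360,.08),.08,.062,.11,.08),('jar',g(362,370,.075),.04,.06,.09,.075)]:
        m=region(s,C,c,r,z0,z1)
        if m.sum()<20: print(n,name,'few',m.sum()); continue
        print(n,name,'n',m.sum(),'z med',np.median(C[m][:,2]).round(4),'mean',C[m].mean(0)[:2].round(4),'circ(edge)',circ(edge(s,m,z,name not in('disc','pan'))))
        if name=='pad':
            E=edge(s,m,z)[:,:2].astype(np.float32); print(cv2.minAreaRect(E))
        if name=='lamp':
            E=edge(s,m,z)[:,:2].astype(np.float32); print(cv2.minAreaRect(E),cv2.fitEllipse(E))
    # jug handle: points between z .12-.18 away from the axis
    m=region(s,C,g(285,190,.182),.08,.12,.19)
    np.save(f'jug_{n}.npy',C[m])
st=manip.state(); 
from scipy.spatial.transform import Rotation as R
q=st['orientation']; print(R.from_quat(q[[1,2,3,0]]).as_matrix().round(3))
E
```

```text
top disc n 1786 z med 0.0429 mean [0.6334 0.1327] circ(edge) (array([0.6498, 0.1426]), np.float64(0.0782), 143, np.float64(0.0005))
top ring n 1135 z med 0.03 mean [ 0.6395 -0.1251] circ(edge) (array([ 0.641 , -0.1263]), np.float64(0.0661), 31, np.float64(0.0003))
top pan n 912 z med 0.0563 mean [ 0.399  -0.3303] circ(edge) (array([ 0.4051, -0.3301]), np.float64(0.0535), 110, np.float64(0.0006))
top pad n 2685 z med 0.016 mean [0.4061 0.3461] circ(edge) (array([0.4133, 0.3449]), np.float64(0.0826), 7, np.float64(0.0004))
((0.406600683927536, 0.3459480106830597), (0.12951266765594482, 0.1314459890127182), 5.618274211883545)
top juglip n 230 z med 0.1816 mean [0.6661 0.1452] circ(edge) (array([0.6657, 0.1402]), np.float64(0.0343), 9, np.float64(0.0003))
top beaker rim n 200 z med 0.093 mean [ 0.6415 -0.129 ] circ(edge) (array([ 0.6392, -0.1272]), np.float64(0.0325), 18, np.float64(0.0002))
top lamp n 741 z med 0.0817 mean [ 0.4163 -0.3187] circ(edge) (array([ 0.4249, -0.3095]), np.float64(0.0437), 6, np.float64(0.0007))
((0.41427481174468994, -0.31849244236946106), (0.11130204051733017
[... 1053 characters left out ...]
))
scene beaker rim n 245 z med 0.092 mean [ 0.6387 -0.1297] circ(edge) (array([ 0.6412, -0.1286]), np.float64(0.0346), 18, np.float64(0.0009))
scene lamp n 391 z med 0.0819 mean [ 0.4227 -0.318 ] circ(edge) (array([ 0.4198, -0.3197]), np.float64(0.051), 11, np.float64(0.0165))
((0.41880449652671814, -0.3232203423976898), (0.1298120766878128, 0.061563778668642044), 26.729795455932617) ((0.41878941655158997, -0.3218024969100952), (0.059065110981464386, 0.13570383191108704), 134.40347290039062)
scene jar n 187 z med 0.0756 mean [0.4008 0.0297] circ(edge) (array([0.4014, 0.0314]), np.float64(0.0266), 8, np.float64(0.0005))
[[-0.     0.972  0.237]
 [ 0.002  0.237 -0.972]
 [-1.     0.    -0.002]]
```

```bash
python3 - <<'E'
from m import *
s=dict(np.load('last_top.npz')); save(s,'jugcrop',(160,95,245,190),4); save(s,'lampcrop',(345,205,435,300),4)
a=cv2.imread('pics/jugcrop.png');b=cv2.imread('pics/lampcrop.png');cv2.imwrite('pics/crops.png',np.hstack([a,b]))
E
```

```text
(no output)
```

View pics/crops.png

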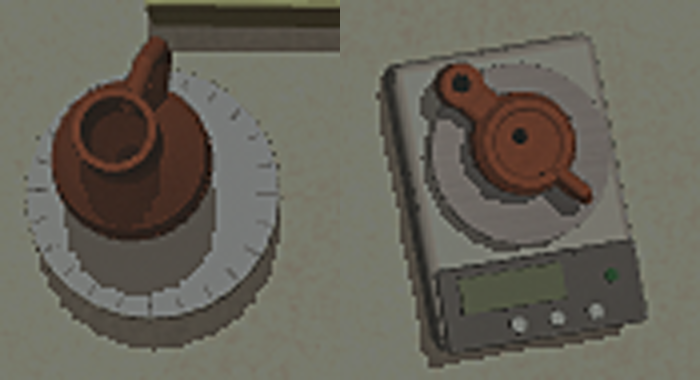

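The crops show the jug lip centred at top pixel about (189.5,128.3), with the handle end near (199.5,105.5). The lamp body is centred at (390.8,240), with its spout tip at about (372,223) and handle end at about (407.5,254.5).

```bash
python3 - <<'E'
from m import *
T=dict(np.load('last_top.npz'));
l=ray(T,189.5,128.3,.182); h=ray(T,199.3,106.2,.18); print('lip',l,'handle dir deg',np.degrees(np.arctan2(*(h-l)[1::-1])),np.hypot(*(h-l)[:2]))
for n in('top','scene'):
    s=dict(np.load(f'last_{n}.npz')); C=cloud(s)
    m=region(s,C,l,.027,.174,.19); print(n,'lip outer',circ(edge(s,m,.182)))
    P=C[region(s,C,l,.09,.11,.19)]; P=P[(np.hypot(*(P[:,:2]-l[:2]).T)>.05)]; print(n,'handle pts',len(P),P.mean(0), np.degrees(np.arctan2(*(P.mean(0)-l)[1::-1])))
    m=region(s,C,(.412,-.32),.08,.063,.11)
    mm=cv2.morphologyEx(m.astype(np.uint8),cv2.MORPH_OPEN,cv2.getStructuringElement(2,(15,15) if n=='top' else (11,11)))
    print(n,'lamp body',circ(edge(s,mm,.080)))
    P=C[m];b=P[:,:2]-P[:,:2].mean(0);w,V=np.linalg.eigh(b.T@b);print('axis',np.degrees(np.arctan2(*V[::-1,1]))%180)
b=ray(T,390.8,240,.084);sp=ray(T,372.5,223,.075);ha=ray(T,407.5,254.5,.085)
print(b,sp,ha,[np.degrees(np.arctan2(*(q-p)[1::-1])) for p,q in((b,sp),(ha,b),(ha,sp))],np.hypot(*(sp-b)[:2]),np.hypot(*(ha-b)[:2]))
E
```

```text
lip [0.65394612 0.14499366 0.182     ] handle dir deg -21.793094953092467 0.054499134522139
top lip outer (array([0.6567, 0.1477]), np.float64(0.0233), 16, np.float64(0.0004))
top handle pts 44 [0.70584715 0.12670557 0.15765971] -19.410653384313886
top lamp body (array([ 0.4118, -0.3259]), np.float64(0.0298), 14, np.float64(0.0003))
axis 48.22544382326586
scene lip outer (array([0.6565, 0.1468]), np.float64(0.0241), 17, np.float64(0.0006))
scene handle pts 89 [0.70954247 0.12774669 0.15822314] -17.23481918116784
scene lamp body (array([ 0.4137, -0.3181]), np.float64(0.0379), 8, np.float64(0.0016))
axis 47.914138888549026
[ 0.41255488 -0.32455438  0.084     ] [ 0.45264783 -0.28418005  0.075     ] [ 0.37884066 -0.36310088  0.085     ] [np.float64(45.20035783046569), np.float64(48.82582612441499), np.float64(46.917667204771305)] 0.05689930670383947 0.05121017154664517
```

Both cameras agree to 1–4 mm:

| Item | x, y (m) | Direction |
|---|---|---|
| Jug | (.657, .147) | handle at −21° |
| Lamp | (.412, −.325) | spout at 47.5° |
| Beaker | (.640, −.128) | – |
| Disc | (.651, .142) | – |
| Pan | (.405, −.331) | – |
| Ring | (.643, −.126) | – |
| Pad | (.407, .345) | – |

The plan is to park the beaker on the pad, then move the jug to the ring, the lamp to the turntable and the beaker to the pan. First I approach the beaker.

```bash
python3 -m handwheel '[1,3.2,2.54,0,0,0,0,1,3.2,2.54,0,0,0,0,1,3.2,2.54,0,0,0,0,1,3.2,2.54,0,0,0,0,1,3.2,2.54,0,0,0,0,1,3.2,2.54,0,0,0,0,1,3.2,2.54,0,0,0,0,1,3.2,2.54,0,0,0,0,1,3.2,2.54,0,0,0,0,1,3.2,2.54,0,0,0,0]' 30
python3 -m handwheel '[1,3.2,2.54,0,0,0,0,1,3.2,2.54,0,0,0,0,1,3.2,2.54,0,0,0,0,1,3.2,2.54,0,0,0,0,1,3.2,2.54,0,0,0,0,1,3.2,2.54,0,0,0,0,1,0,0,0,0,0,0,1,0,0,0,0,0,0,1,0,0,0,0,0,0]'
```

```text
time_s: 1.1
tool_pos: [0.4511, -0.279, 0.4042]
orientation: [0.556, 0.437, 0.556, -0.437]
force: [0.6, -1.1, -0.2]
opening: 0.0851
time_s: 2.0
tool_pos: [0.6416, -0.1285, 0.4043]
orientation: [0.556, 0.437, 0.556, -0.437]
force: [0.3, -0.1, 0.2]
opening: 0.0854
```

```bash
python3 -m handwheel '[1,-0.1,0,-3,0,0,0,1,0,0,-3,0,0,0,1,0,0,-3,0,0,0,1,0,0,-2,0,0,0,1,0,0,0,0,0,0]'
python3 - <<'E'
from h import *
s=snap('scene'); save(s,'s1',(130,130,260,270),4)
E
```

```text
time_s: 2.5
tool_pos: [0.6391, -0.129, 0.2906]
orientation: [0.553, 0.436, 0.558, -0.439]
force: [-0.9, 0.1, -0.2]
opening: 0.0852
```

View pics/s1.png

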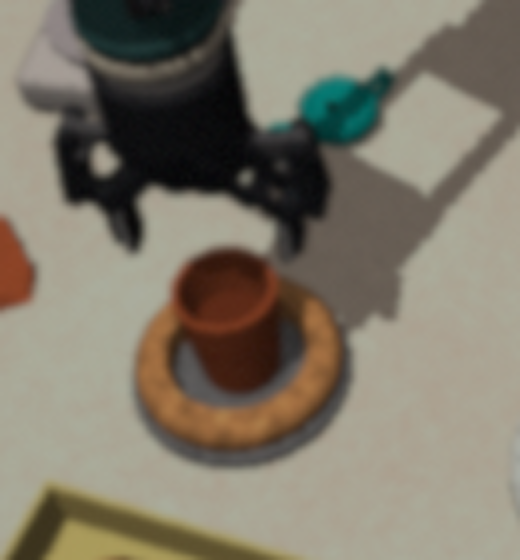

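The fingers straddle the beaker: the tips are at crop pixels (135,245) and (285,250), and the rim centre is at (228,290). I'll check the lateral offset with the calibration before going down.

```bash
python3 - <<'E'
from h import *
s=dict(np.load('last_scene.npz'))
def px(X): c=s['R']@np.array(X)+s['t']; return (c[:2]/c[2]*s['fx']+[s['cx']-130,s['cy']-130])*4
print(px([.6391,-.129,.13]),px([.640,-.128,.093]))
E
```

```text
[210.34051088 248.91050461] [221.04409267 287.85593587]
```

```bash
python3 -m handwheel '[1,0.1,0.25,-2,0,0,0,1,0,0,-2,0,0,0,1,0,0,-2,0,0,0,1,0,0,-1,0,0,0,1,0,0,0,0,0,0]'
python3 -m handwheel '[0.78,0,0,0,0,0,0,0.7,0,0,0,0,0,0,0.6,0,0,0,0,0,0,0.5,0,0,0,0,0,0,0.5,0,0,0,0,0,0,0.5,0,0,0,0,0,0]' 30
```

```text
time_s: 3.05
tool_pos: [0.6418, -0.1259, 0.2246]
orientation: [0.556, 0.437, 0.556, -0.437]
force: [-0.3, -0.2, -0.4]
opening: 0.0853
time_s: 3.65
tool_pos: [0.6428, -0.1259, 0.2275]
orientation: [0.558, 0.437, 0.554, -0.436]
force: [-0.4, -1.1, 5.9]
opening: 0.065
```

```bash
python3 -m handwheel '[0.5,0,0,0.5,0,0,0,0.5,0,0,0.5,0,0,0,0.5,0,0,1,0,0,0,0.5,0,0,2,0,0,0,0.5,0,0,0,0,0,0,0.5,0,0,0,0,0,0]'
python3 - <<'E'
from h import *
s=snap('scene'); save(s,'s2',(130,110,260,260),4)
E
```

```text
time_s: 4.25
tool_pos: [0.6422, -0.1255, 0.2653]
orientation: [0.556, 0.437, 0.556, -0.437]
force: [0.6, 1.0, -2.2]
opening: 0.0649
```

View pics/s2.png

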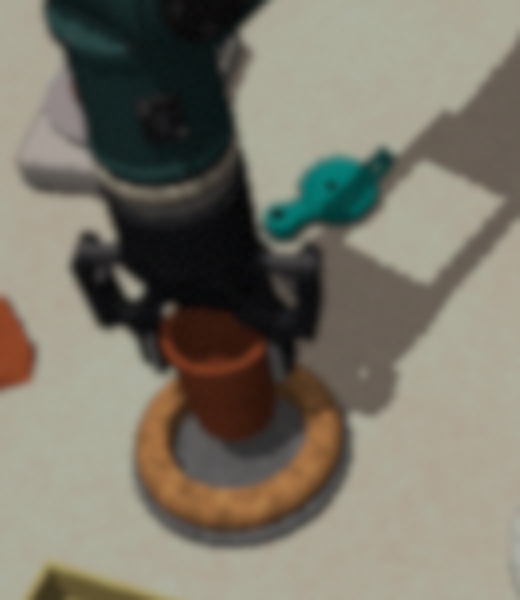

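The beaker hangs upright above the ring, with the rim around crop (215,345), and the wrist reads about 2.2 N. I lift it further and carry it around the jug to the pad.

```bash
python3 -m handwheel '[0.5,0,0,3,0,0,0,0.5,0,0,4,0,0,0,0.5,0,0,3,0,0,0,0.5,-2,1.5,0,0,0,0,0.5,-3,3,0,0,0,0,0.5,-3,3,0,0,0,0,0.5,-3,3,0,0,0,0,0.5,-3,3,0,0,0,0,0.5,-2,3.5,0,0,0,0,0.5,-1.5,3.5,0,0,0,0]'
python3 -m handwheel '[0.5,-1.5,4,0,0,0,0,0.5,-1.5,4,0,0,0,0,0.5,-1,4,0,0,0,0,0.5,-1,4,0,0,0,0,0.5,-1,4,0,0,0,0,0.5,0,3.5,0,0,0,0,0.5,0,2,0,0,0,0,0.5,0,1,0,0,0,0,0.5,0,0,0,0,0,0,0.5,0,0,0,0,0,0]'
python3 - <<'E'
from h import *
print(manip.state()['qpos'].round(2))
E
```

```text
time_s: 5.3
tool_pos: [0.4653, 0.0805, 0.3635]
orientation: [0.555, 0.437, 0.556, -0.438]
force: [1.1, 0.9, -1.8]
opening: 0.0652
time_s: 6.3
tool_pos: [0.4072, 0.3438, 0.3641]
orientation: [0.556, 0.436, 0.556, -0.438]
force: [-0.3, -1.0, -2.2]
opening: 0.0647
[ 0.6   0.06  1.48 -0.    1.6   1.93]
```

```bash
python3 -m handwheel '[0.5,0,0,-3,0,0,0,0.5,0,0,-4,0,0,0,0.5,0,0,-3,0,0,0,0.5,0,0,-1.5,0,0,0,0.5,0,0,-0.5,0,0,0,0.5,0,0,0,0,0,0,0.5,0,0,0,0,0,0]'
python3 -m handwheel '[0.5,0,0,-0.3,0,0,0,0.5,0,0,-0.3,0,0,0,0.5,0,0,-0.2,0,0,0,0.5,0,0,0,0,0,0,0.5,0,0,0,0,0,0]'
```

```text
time_s: 7.0
tool_pos: [0.4077, 0.3443, 0.2463]
orientation: [0.556, 0.438, 0.555, -0.436]
force: [-0.8, -0.5, -2.1]
opening: 0.0648
time_s: 7.5
tool_pos: [0.407, 0.3445, 0.2366]
orientation: [0.556, 0.437, 0.556, -0.437]
force: [-0.3, 0.4, -2.6]
opening: 0.065
```

```bash
python3 -m handwheel '[0.5,0,0,-0.1,0,0,0,0.5,0,0,-0.1,0,0,0,0.5,0,0,0,0,0,0,0.5,0,0,0,0,0,0]'
python3 -m handwheel '[0.5,0,0,-0.1,0,0,0,0.5,0,0,-0.1,0,0,0,0.5,0,0,0,0,0,0,0.5,0,0,0,0,0,0]'
```

```text
time_s: 7.9
tool_pos: [0.4071, 0.3445, 0.2347]
orientation: [0.556, 0.437, 0.556, -0.437]
force: [-0.4, 0.6, -2.7]
opening: 0.065
time_s: 8.3
tool_pos: [0.4075, 0.3445, 0.2345]
orientation: [0.556, 0.438, 0.556, -0.436]
force: [-1.0, -2.0, 5.8]
opening: 0.065
```

Contact came at exactly the predicted height. I release and go up.

```bash
python3 -m handwheel '[1,0,0,0,0,0,0,1,0,0,0,0,0,0,1,0,0,0,0,0,0,1,0,0,0,0,0,0,1,0,0,2,0,0,0,1,0,0,4,0,0,0,1,0,0,5,0,0,0,1,0,0,4,0,0,0,1,0,0,0,0,0,0,1,0,0,0,0,0,0]'
python3 - <<'E'
from m import *
s=snap('scene'); save(s,'s3',k=1.5); T=snap('top')
for s in(s,T):
    C=cloud(s)
    m=region(s,C,(.407,.345),.06,.092,.108); print('beaker rim',m.sum(),np.median(C[m][:,2]),circ(edge(s,m,.1)) if m.sum()>20 else '')
    m=region(s,C,(.643,-.126),.09,.022,.038).astype(np.uint8)
    # opening: hole inside ring mask
    cs,h=cv2.findContours(m,cv2.RETR_CCOMP,cv2.CHAIN_APPROX_NONE)
    for c,hh in zip(cs,h[0]):
        if hh[3]>=0 and cv2.contourArea(c)>200: print('hole',circ(np.array([ray(s,u,v,.03) for u,v in c[:,0]])))
    print('ring outer',circ(edge(s,m,.03)))
E
```

```text
time_s: 9.3
tool_pos: [0.4072, 0.3446, 0.3841]
orientation: [0.556, 0.438, 0.556, -0.436]
force: [-1.0, -0.1, -0.5]
opening: 0.0859
beaker rim 217 0.09924325323517605 (array([0.4055, 0.3405]), np.float64(0.0346), 14, np.float64(0.0008))
hole (array([ 0.6426, -0.1282]), np.float64(0.0447), 85, np.float64(0.0007))
ring outer (array([ 0.6445, -0.1267]), np.float64(0.0665), 24, np.float64(0.0004))
beaker rim 136 0.10006434446614862 (array([0.4043, 0.3422]), np.float64(0.0327), 15, np.float64(0.0005))
hole (array([ 0.6417, -0.1271]), np.float64(0.0457), 101, np.float64(0.0006))
ring outer (array([ 0.641 , -0.1264]), np.float64(0.066), 31, np.float64(0.0003))
```

View pics/s3.png

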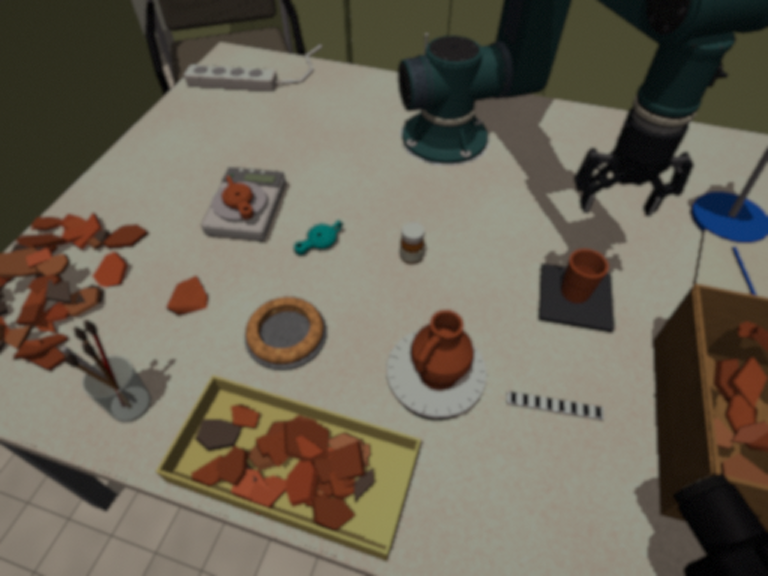

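The scene view shows the beaker upright on the pad at (582,275), the cork ring empty at (285,332) and the jug untouched at (440,350). The ring opening is at (.642,−.1275) in both views. I move above the jug, then turn by −0.606 rad.

```bash
python3 -m handwheel '[1,2,-1.6,1,0,0,0,1,3.3,-2.6,0,0,0,0,1,3.3,-2.6,0,0,0,0,1,3.3,-2.6,0,0,0,0,1,3.3,-2.6,0,0,-0.09,0,1,3.3,-2.6,0,0,0,-0.12,1,3.3,-2.6,0,0,0,-0.12,1,3.3,-2.4,0,0,0,-0.12,1,0,0,0,0,0,-0.12,1,0,0,0,0,0,0]'
python3 - <<'E'
from h import *
from scipy.spatial.transform import Rotation as R
st=manip.state();q=st['orientation']; print(st['tool_pos'],R.from_quat(q[[1,2,3,0]]).as_matrix().round(3),st['qpos'].round(2))
E
```

```text
time_s: 10.4
tool_pos: [0.659, 0.1474, 0.3886]
orientation: [0.463, 0.567, 0.408, -0.545]
force: [-1.0, -0.2, -0.1]
opening: 0.0859
[0.65897232 0.14743204 0.38862176] [[ 0.073  0.968 -0.241]
 [-0.042 -0.239 -0.97 ]
 [-0.996  0.081  0.024]] [ 0.15  0.35  1.09 -0.05  1.64  1.96]
```

I typed one turn into wy by mistake. I'm working out the correcting rotation.

```bash
cat > fix.py <<'E'
import sys
from h import *
from scipy.spatial.transform import Rotation as R
def fix(yaw,xyz=None):
    st=manip.state();q=st['orientation'];a=np.radians(yaw);z=np.array([np.cos(a),np.sin(a),0]);x=np.array([0,0,-1.]);y=np.cross(z,x)
    rv=(R.from_matrix(np.c_[x,y,z])*R.from_quat(q[[1,2,3,0]]).inv()).as_rotvec()
    print('turn',rv.round(4),'pos',st['tool_pos'].round(4),'q',st['qpos'].round(2))
    if xyz is not None: print('shift cm',((np.array(xyz)-st['tool_pos'])*100).round(2))
if __name__=='__main__':
    v=list(map(float,sys.argv[1:])); fix(v[0],v[1:] or None)
E
python3 fix.py -111.4 .658 .148 .389
```

```text
turn [ 0.0472  0.0703 -0.1308] pos [0.659  0.1474 0.3886] q [ 0.15  0.35  1.09 -0.05  1.64  1.96]
shift cm [-0.1   0.06  0.04]
```

```bash
python3 -m handwheel '[1,-0.1,0.05,0,0.0236,0.0352,-0.0654,1,0,0,0,0.0236,0.0352,-0.0654,1,0,0,0,0,0,0,1,0,0,0,0,0,0,1,0,0,0,0,0,0]'; python3 fix.py -111.4 .658 .148 .389
```

```text
time_s: 10.9
tool_pos: [0.6567, 0.1495, 0.3923]
orientation: [0.401, 0.585, 0.398, -0.582]
force: [-0.7, 0.2, 0.0]
opening: 0.0856
turn [ 0.0004  0.0063 -0.0037] pos [0.6567 0.1495 0.3923] q [ 0.14  0.37  1.06 -0.    1.71  2.08]
shift cm [ 0.13 -0.15 -0.33]
```

```bash
python3 -m handwheel '[1,0.1,-0.1,-1,0,0.006,-0.004,1,0,0,-1.5,0,0,0,1,0,0,0,0,0,0,1,0,0,0,0,0,0]'
python3 - <<'E'
from h import *
s=snap('scene'); save(s,'s4',(240,140,350,290),4)
p=manip.state()['tool_pos'];print(p)
def px(X): c=s['R']@np.array(X)+s['t']; return (c[:2]/c[2]*s['fx']+[s['cx']-240,s['cy']-140])*4
print(px(p-[0,0,.16]),px([.6566,.1473,.182]))
E
```

```text
time_s: 11.3
tool_pos: [0.6579, 0.1479, 0.366]
orientation: [-0.397, -0.584, -0.398, 0.585]
force: [0.2, -0.5, -0.4]
opening: 0.0857
[0.65806354 0.14796826 0.36701196]
[234.06332629 277.04130359] [228.80394319 302.62401348]
```

View pics/s4.png

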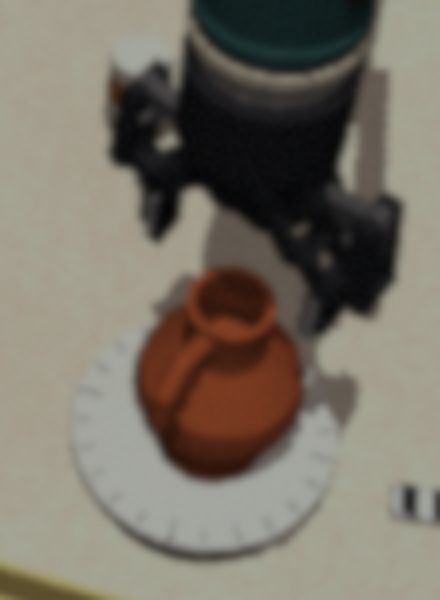

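The tips are at (158,235) and (318,330), centred on the lip at (232,303), with the handle off the jaw line. I go down and grip.

```bash
python3 -m handwheel '[1,0,0,-1.5,0,0,0,1,0,0,-2,0,0,0,1,0,0,-1,0,0,0,1,0,0,0,0,0,0]'
python3 -m handwheel '[0.7,0,0,0,0,0,0,0.55,0,0,0,0,0,0,0.4,0,0,0,0,0,0,0.3,0,0,0,0,0,0,0.3,0,0,0,0,0,0,0.3,0,0,0,0,0,0,0.3,0,0,0,0,0,0]' 40
python3 -m handwheel '[0.3,0,0,0.3,0,0,0,0.3,0,0,0.7,0,0,0,0.3,0,0,1,0,0,0,0.3,0,0,0,0,0,0,0.3,0,0,0,0,0,0]'
```

```text
time_s: 11.75
tool_pos: [0.6576, 0.1479, 0.3196]
orientation: [-0.397, -0.583, -0.398, 0.586]
force: [-0.4, 0.4, -0.4]
opening: 0.0854
time_s: 12.45
tool_pos: [0.6582, 0.1478, 0.3243]
orientation: [0.398, 0.586, 0.397, -0.584]
force: [-0.2, -1.1, 5.5]
opening: 0.0418
time_s: 12.95
tool_pos: [0.6582, 0.1481, 0.3431]
orientation: [0.398, 0.585, 0.398, -0.584]
force: [0.3, -0.8, -3.7]
opening: 0.0417
```

```bash
python3 -m handwheel '[0.3,0,0,3,0,0,0,0.3,0,0,4,0,0,0,0.3,0,-1.5,0,0,0,0,0.3,-0.2,-3,0,0,0,0,0.3,-0.2,-3.5,0,0,0,0,0.3,-0.3,-3.5,0,0,0,0,0.3,-0.3,-3.5,0,0,0,0,0.3,-0.2,-3.5,0,0,0,0,0.3,-0.2,-3.5,0,0,0,0,0.3,-0.1,-3,0,0,0,0]'
python3 -m handwheel '[0.3,0,-1.5,0,0,0,0,0.3,0,-0.9,0,0,0,0,0.3,0,0,-2,0,0,0,0.3,0,0,-3,0,0,0,0.3,0,0,-2,0,0,0,0.3,0,0,0,0,0,0,0.3,0,0,0,0,0,0,0.3,0,0,0,0,0,0]'; python3 fix.py -111.4 .6435 -.126 .29
python3 - <<'E'
from h import *
s=snap('scene'); save(s,'s5',(120,120,270,270),4)
E
```

```text
time_s: 13.95
tool_pos: [0.6424, -0.1045, 0.4109]
orientation: [-0.397, -0.584, -0.398, 0.586]
force: [-0.2, -0.8, -4.1]
opening: 0.0419
time_s: 14.75
tool_pos: [0.6436, -0.1256, 0.3449]
orientation: [0.399, 0.586, 0.397, -0.584]
force: [0.3, -0.8, -3.3]
opening: 0.0421
turn [0.0008 0.0041 0.002 ] pos [ 0.6436 -0.1256  0.3449] q [-0.28  0.34  1.19  0.    1.61  1.67]
shift cm [-0.01 -0.04 -5.49]
```

View pics/s5.png

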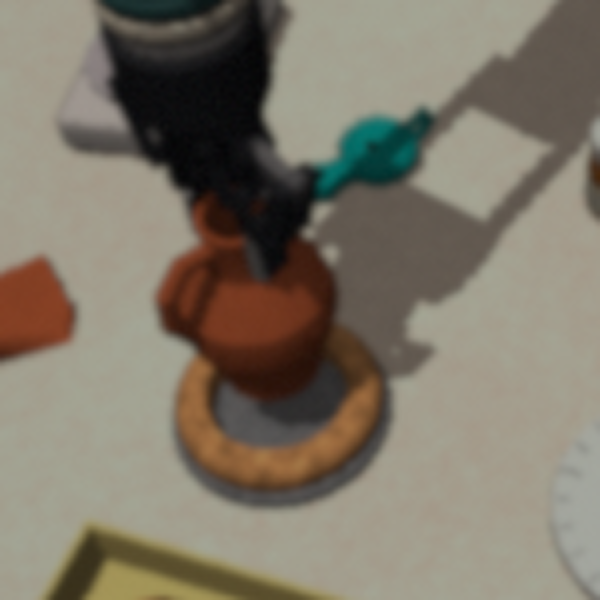

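The jug hangs upright about 3 cm above the ring, with the belly spanning columns of roughly 190–337 and the ring centred near (280,415). I check that against the projection.

```bash
python3 - <<'E'
from m import *
s=dict(np.load('last_scene.npz'))
def px(X): c=s['R']@np.array(X)+s['t']; return (c[:2]/c[2]*s['fx']+[s['cx']-120,s['cy']-120])*4
for z in(.063,.123): print(px([.6436,-.1256,z]))
C=cloud(s); m=region(s,C,(.643,-.126),.12,.065,.16)
hsv=cv2.cvtColor(s['img'],cv2.COLOR_RGB2HSV)
m&=(hsv[...,1]>100)
P=C[m]; P=P[(P[:,0]>.63)]
# belly band: outline radius at belly height, fit circle on visible surface
for z0,z1 in((.11,.135),(.08,.095)):
    Q=P[(P[:,2]>z0)&(P[:,2]<z1)&(np.hypot(P[:,0]-.6436,P[:,1]+.1256)<.05)]; print(z0,len(Q),circ(Q))
h=P[np.hypot(P[:,0]-.6436,P[:,1]+.1256)>.053]; print('handle',len(h),h.mean(0))
E
```

```text
[269.60254729 361.82294106]
[254.22804341 303.32739248]
0.11 198 (array([ 0.6415, -0.1262]), np.float64(0.0458), 181, np.float64(0.0008))
0.08 45 (array([ 0.6408, -0.1272]), np.float64(0.0336), 42, np.float64(0.0005))
handle 1 [ 0.69583822 -0.14021903  0.15597835]
```

The jug axis lies within 2 mm of the ring centre, and the jug is slim enough low down. I shift slightly and lower it.

```bash
python3 -m handwheel '[0.3,0.1,-0.1,-1,0,0,0,0.3,0,0,-1.5,0,0,0,0.3,0,0,-1,0,0,0,0.3,0,0,-0.7,0,0,0,0.3,0,0,-0.5,0,0,0,0.3,0,0,-0.3,0,0,0,0.3,0,0,0,0,0,0,0.3,0,0,0,0,0,0]'
python3 -m handwheel '[0.3,0,0,-0.1,0,0,0,0.3,0,0,-0.1,0,0,0,0.3,0,0,0,0,0,0,0.3,0,0,0,0,0,0]'
```

```text
time_s: 15.6
tool_pos: [0.6442, -0.1271, 0.2933]
orientation: [0.398, 0.585, 0.397, -0.584]
force: [0.3, 0.4, -3.8]
opening: 0.042
time_s: 16.0
tool_pos: [0.6441, -0.127, 0.2908]
orientation: [0.398, 0.585, 0.398, -0.585]
force: [0.0, 1.0, -3.0]
opening: 0.0418
```

```bash
python3 -m handwheel '[0.3,0,0,-0.1,0,0,0,0.3,0,0,-0.1,0,0,0,0.3,0,0,0,0,0,0,0.3,0,0,0,0,0,0]'
python3 -m handwheel '[0.3,0,0,0,0,0,0,0.3,0,0,0,0,0,0]'
```

```text
time_s: 16.4
tool_pos: [0.6442, -0.1271, 0.2903]
orientation: [0.398, 0.585, 0.397, -0.584]
force: [-1.4, -0.8, 3.5]
opening: 0.0417
time_s: 16.6
tool_pos: [0.6442, -0.1271, 0.2903]
orientation: [0.398, 0.585, 0.397, -0.584]
force: [-0.6, -0.6, 5.8]
opening: 0.0419
```

```bash
python3 -m handwheel '[1,0,0,0,0,0,0,1,0,0,0,0,0,0,1,0,0,0,0,0,0,1,0,0,0,0,0,0,1,0,0,2,0,0,0,1,0,0,4,0,0,0,1,0,0,4,0,0,0,1,0,0,1,0,0,0,1,0,0,0,0,0,0]'
python3 -m handwheel '[1,-2,-1.7,0,0,0,0,1,-3,-2.6,0,0,0,0.134,1,-3,-2.6,0,0,0,0.134,1,-3,-2.6,0,0,0,0.134,1,-3,-2.6,0,0,0,0.134,1,-3,-2.6,0,0,0,0.134,1,-3,-2.6,0,0,0,0.134,1,-3.2,-2.5,0,0,0,0.134,1,0,0,0,0,0,0.134,1,0,0,0,0,0,0.134]'
python3 -m handwheel '[1,0,0,0,0,0,0,1,0,0,0,0,0,0]'
python3 fix.py -42.5 .412 -.325 .33
python3 - <<'E'
from m import *
for n in('scene','top'):
    s=snap(n); C=cloud(s)
    m=region(s,C,(.643,-.126),.027,.14,.155); print(n,'jug lip in ring',m.sum(),circ(edge(s,m,.148)) if m.sum()>15 else '',np.median(C[m][:,2]))
    if n=='scene': save(s,'s6',(120,80,270,230),4)
E
```

```text
time_s: 17.5
tool_pos: [0.6443, -0.127, 0.402]
orientation: [0.4, 0.586, 0.396, -0.583]
force: [-0.3, 0.0, -1.0]
opening: 0.085
time_s: 18.5
tool_pos: [0.4107, -0.3258, 0.3959]
orientation: [0.658, 0.256, 0.661, -0.254]
force: [0.0, 1.1, 1.3]
opening: 0.0855
time_s: 18.7
tool_pos: [0.412, -0.3248, 0.3969]
orientation: [0.658, 0.258, 0.66, -0.256]
force: [0.1, -0.2, 0.4]
opening: 0.0854
turn [-0.0027 -0.002   0.0019] pos [ 0.412  -0.3248  0.3969] q [-0.78  0.03  1.44  0.    1.67 -0.03]
shift cm [-0.   -0.02 -6.69]
scene jug lip in ring 171 (array([ 0.6445, -0.129 ]), np.float64(0.0257), 12, np.float64(0.0004)) 0.14739434438263563
top jug lip in ring 149 (array([ 0.642 , -0.1264]), np.float64(0.0232), 15, np.float64(0.0004)) 0.14776928763966393
```

View pics/s6.png

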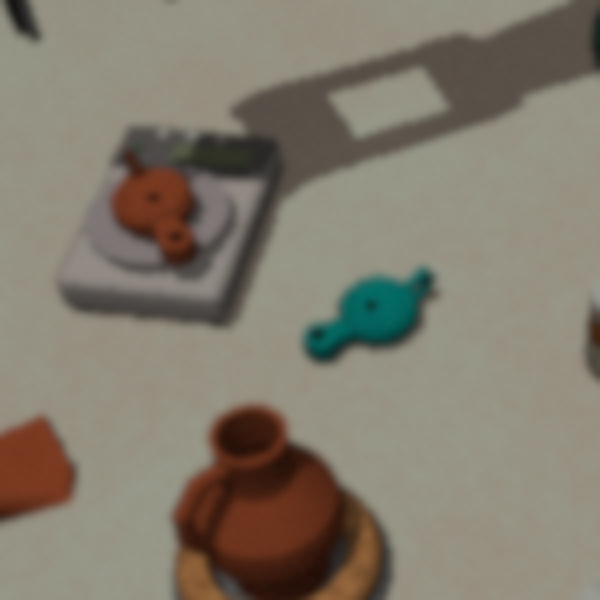

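The jug is standing in the ring with its lip at 147.5 mm (expected 148), and the lamp is untouched on the pan with its body hole at crop (153,197).

```bash
python3 - <<'E'
from m import *
s=dict(np.load('last_scene.npz')); print(ray(s,120+153/4,80+197/4,.083), ray(s,120+153/4,80+202/4,.077))
E
python3 -m handwheel '[1,0,0,-4,0,0,0,1,0,0,-5,0,0,0,0.92,0,0,-3,0,0,0,0.92,0,0,-0.5,0,0,0,0.92,0,0,0,0,0,0]'
python3 - <<'E'
from h import *
s=snap('scene'); save(s,'s7',(110,60,230,170),5)
p=manip.state()['tool_pos'];print(p,manip.state()['opening'])
def px(X): c=s['R']@np.array(X)+s['t']; return (c[:2]/c[2]*s['fx']+[s['cx']-110,s['cy']-60])*5
d=np.array([.737,-.676,0])*.0375
for k in(-1,0,1): print(px(p-[0,0,.162]+k*d))
E
```

```text
[ 0.41570883 -0.32142596  0.083     ] [ 0.41499018 -0.32324798  0.077     ]
time_s: 19.3
tool_pos: [0.4122, -0.3247, 0.273]
orientation: [0.658, 0.257, 0.66, -0.256]
force: [0.2, -0.2, 0.2]
opening: 0.0785
[ 0.41263542 -0.32521876  0.27498939] 0.07882879020180379
[288.15252611 281.08387144]
[226.60863831 302.09498199]
[163.67342275 323.58109245]
```

View pics/s7.png

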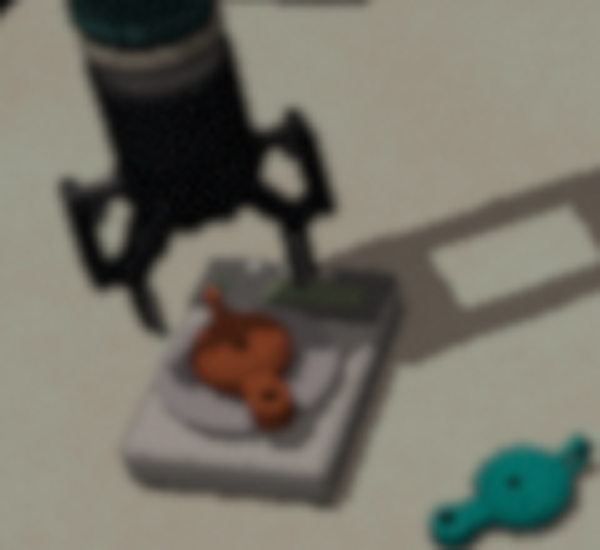

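The tips are at (155,330) and (310,280), straddling the lamp body at (243,345) across the correct axis. I go down and grip.

```bash
python3 -m handwheel '[0.92,0.15,0.1,-1.5,0,0,0,0.92,0,0,-1.5,0,0,0,0.92,0,0,-1,0,0,0,0.92,0,0,-0.5,0,0,0,0.92,0,0,0,0,0,0,0.92,0,0,0,0,0,0]'
python3 fix.py -42.5 .413 -.324 .2275
```

```text
time_s: 19.95
tool_pos: [0.4139, -0.3243, 0.2298]
orientation: [0.66, 0.256, 0.658, -0.256]
force: [-0.2, 0.5, 0.9]
opening: 0.0785
turn [ 0.0008  0.0016 -0.0006] pos [ 0.4139 -0.3243  0.2298] q [-0.77  0.14  1.67  0.    1.33 -0.03]
shift cm [-0.09  0.03 -0.23]
```

```bash
python3 -m handwheel '[0.85,0,0,-0.1,0,0,0,0.78,0,0,0,0,0,0,0.7,0,0,0,0,0,0,0.6,0,0,0,0,0,0,0.6,0,0,0,0,0,0,0.6,0,0,0,0,0,0,0.6,0,0,0,0,0,0]' 30
python3 -m handwheel '[0.6,0,0,0.3,0,0,0,0.6,0,0,0.5,0,0,0,0.6,0,0,0.7,0,0,0,0.6,0,0,0.5,0,0,0,0.6,0,0,0,0,0,0,0.6,0,0,0,0,0,0]'
```

```text
time_s: 20.65
tool_pos: [0.4137, -0.3242, 0.2284]
orientation: [0.66, 0.256, 0.659, -0.256]
force: [-0.1, 0.2, 5.7]
opening: 0.0611
time_s: 21.25
tool_pos: [0.4136, -0.324, 0.2479]
orientation: [0.659, 0.256, 0.659, -0.256]
force: [0.0, -0.5, -1.3]
opening: 0.0609
```

The lamp is held at about 1.3 N. I lift it and route it around the jug to the turntable.

```bash
python3 -m handwheel '[0.6,0,0,3,0,0,0,0.6,0,0,4,0,0,0,0.6,0,2,2,0,0,0,0.6,0.5,4,0,0,0,0,0.6,0.5,4.2,0,0,0,0,0.6,0.5,4.2,0,0,0,0,0.6,0.5,4.2,0,0,0,0,0.6,0.5,4.2,0,0,0,0,0.6,0.5,4.2,0,0,0,0,0.6,0.8,4,0,0,0,0]'
python3 -m handwheel '[0.6,2,3,0,0,0,0,0.6,3,2.4,0,0,0,0,0.6,3,2,0,0,0,0,0.6,3,2,0,0,0,0,0.6,3,2,0,0,0,0,0.6,3,2,0,0,0,0,0.6,2,1,0,0,0,0,0.6,0.6,0.5,0,0,0,0,0.6,0,0,0,0,0,0,0.6,0,0,0,0,0,0]'
python3 fix.py -42.5 .6515 .143 .2144
```

```text
time_s: 22.25
tool_pos: [0.4511, -0.0122, 0.3375]
orientation: [0.659, 0.256, 0.659, -0.256]
force: [0.7, -0.6, -2.4]
opening: 0.0611
time_s: 23.25
tool_pos: [0.647, 0.1346, 0.3374]
orientation: [0.659, 0.256, 0.66, -0.256]
force: [-0.2, 0.0, -1.6]
opening: 0.0609
turn [ 0.     -0.0013 -0.0005] pos [0.647  0.1346 0.3374] q [0.12 0.35 1.18 0.   1.6  0.86]
shift cm [  0.45   0.84 -12.3 ]
```

```bash
python3 -m handwheel '[0.6,0.45,0.84,-2,0,0,0,0.6,0,0,-3.5,0,0,0,0.6,0,0,-3,0,0,0,0.6,0,0,-2,0,0,0,0.6,0,0,-1,0,0,0,0.6,0,0,-0.3,0,0,0,0.6,0,0,0,0,0,0,0.6,0,0,0,0,0,0]'
python3 - <<'E'
from h import *
s=snap('scene'); save(s,'s8',(230,130,350,290),4)
E
python3 fix.py -42.5 .6515 .143 .2144
```

```text
time_s: 24.05
tool_pos: [0.6526, 0.1433, 0.2219]
orientation: [0.66, 0.257, 0.658, -0.255]
force: [0.8, 0.6, -1.3]
opening: 0.0614
turn [-0.0009  0.0039 -0.0006] pos [0.6526 0.1434 0.222 ] q [0.13 0.44 1.31 0.   1.39 0.87]
shift cm [-0.11 -0.04 -0.76]
```

View pics/s8.png

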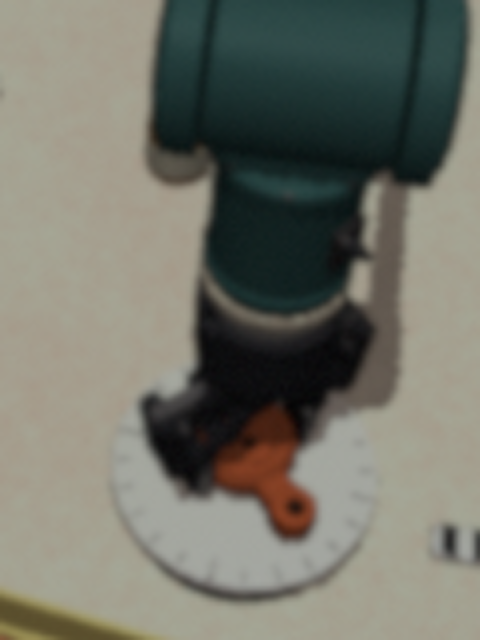

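The lamp is level over the disc, with its body near (245,450) and the disc centre near (243,468). I set it down.

```bash
python3 -m handwheel '[0.6,-0.1,0,-0.3,0,0,0,0.6,0,0,-0.2,0,0,0,0.6,0,0,-0.1,0,0,0,0.6,0,0,0,0,0,0,0.6,0,0,0,0,0,0]'
python3 -m handwheel '[0.6,0,0,-0.1,0,0,0,0.6,0,0,0,0,0,0,0.6,0,0,0,0,0,0]'
```

```text
time_s: 24.6
tool_pos: [0.6511, 0.1434, 0.2146]
orientation: [0.659, 0.256, 0.659, -0.256]
force: [-2.3, 0.1, 3.5]
opening: 0.0606
time_s: 24.9
tool_pos: [0.6511, 0.1435, 0.2145]
orientation: [0.659, 0.256, 0.659, -0.256]
force: [-3.5, -0.0, 6.9]
opening: 0.0606
```

```bash
python3 -m handwheel '[0.6,0,0,-0.1,0,0,0,0.6,0,0,0,0,0,0,0.6,0,0,0,0,0,0]'
```

```text
time_s: 25.2
tool_pos: [0.651, 0.1434, 0.2145]
orientation: [0.659, 0.256, 0.659, -0.256]
force: [-5.1, -1.5, 9.9]
opening: 0.0608
```

```bash
python3 -m handwheel '[0.8,0,0,0.1,0,0,0,0.9,0,0,0,0,0,0,0.95,0,0,0,0,0,0,0.95,0,0,0,0,0,0,0.95,0,0,2,0,0,0,1,0,0,4,0,0,0,1,0,0,4.5,0,0,0,1,0,0,4,0,0,0,1,0,0,3,0,0,0,1,0,0,0,0,0,0]'
python3 -m handwheel '[1,-2,1.5,0,0,0,0,1,-3.2,2.7,0,0,0,0,1,-3.2,2.7,0,0,0,0,1,-3.2,2.7,0,0,0,0,1,-3.2,2.7,0,0,0,0,1,-3.2,2.7,0,0,0,0,1,-3.2,2.7,0,0,0,0,1,-3.2,2.4,0,0,0,0,1,0,0,0,0,0,0,1,0,0,0,0,0,0]'
python3 fix.py -42.5 .407 .3445 .2345
python3 - <<'E'
from m import *
for n in('scene','top'):
    s=snap(n); C=cloud(s)
    m=region(s,C,(.651,.142),.09,.05,.1).astype(np.uint8)
    k=15 if n=='top' else 17
    print(n,'lamp body',circ(edge(s,cv2.morphologyEx(m,cv2.MORPH_OPEN,cv2.getStructuringElement(2,(k,k))),.066)),m.sum())
    if n=='top': save(s,'t9',k=1.5)
E
```

```text
time_s: 26.2
tool_pos: [0.6515, 0.1435, 0.3949]
orientation: [0.663, 0.258, 0.655, -0.254]
force: [0.1, 0.6, 1.1]
opening: 0.0855
time_s: 27.2
tool_pos: [0.4065, 0.3448, 0.3865]
orientation: [0.659, 0.255, 0.659, -0.256]
force: [1.7, -1.0, 0.1]
opening: 0.0855
turn [ 0.0009 -0.0007 -0.0027] pos [0.4065 0.3448 0.3865] q [ 0.6   0.05  1.44 -0.    1.65  1.34]
shift cm [  0.05  -0.03 -15.2 ]Traceback (most recent call last):
  File "<stdin>", line 6, in <module>
  File "m.py", line 14, in edge
    c=max(cs,key=cv2.contourArea)
ValueError: max() iterable argument is empty
```

```bash
python3 - <<'E'
from m import *
s=dict(np.load('last_scene.npz')); C=cloud(s); print('scene n',region(s,C,(.651,.142),.09,.05,.1).sum())
s=snap('top'); C=cloud(s); m=region(s,C,(.651,.142),.09,.05,.1).astype(np.uint8); print(m.sum())
print(circ(edge(s,cv2.morphologyEx(m,cv2.MORPH_OPEN,cv2.getStructuringElement(2,(13,13))),.066)))
m=region(s,C,(.651,.142),.1,.036,.048); print('disc',circ(edge(s,m,.042)))
save(s,'t9',k=1.5)
E
```

```text
scene n 727
650
(array([0.6488, 0.1431]), np.float64(0.03), 14, np.float64(0.0009))
disc (array([0.6502, 0.1431]), np.float64(0.0796), 35, np.float64(0.0003))
```

View pics/t9.png

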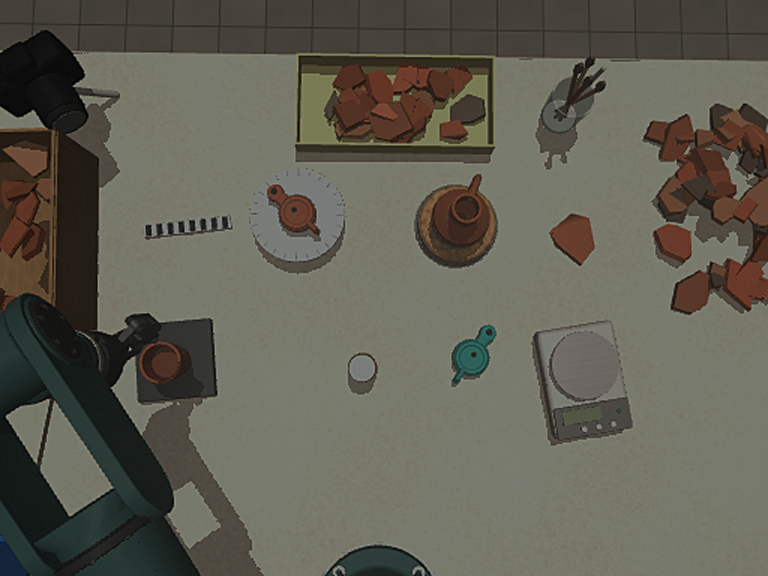

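The top view shows the lamp centred on the disc at (297,213), the jug in the ring at (462,215), the pan empty at (585,365) and the beaker on the pad at (163,362). By measurement the lamp is within 2 mm of the disc centre. I grip the beaker.

```bash
python3 -m handwheel '[1,0,-0.1,-4,0,0,0,1,0,0,-4,0,0,0,1,0,0,-3,0,0,0,1,0,0,-2,0,0,0,1,0,0,-1.5,0,0,0,1,0,0,-0.5,0,0,0,1,0,0,0,0,0,0,1,0,0,0,0,0,0]'
python3 -m handwheel '[0.85,0,0,0,0,0,0,0.75,0,0,0,0,0,0,0.65,0,0,0,0,0,0,0.5,0,0,0,0,0,0,0.5,0,0,0,0,0,0,0.5,0,0,0,0,0,0,0.5,0,0,0,0,0,0]' 30
```

```text
time_s: 28.1
tool_pos: [0.408, 0.3432, 0.2386]
orientation: [0.659, 0.257, 0.659, -0.256]
force: [0.8, 0.8, -0.2]
opening: 0.0852
time_s: 28.8
tool_pos: [0.4075, 0.3439, 0.2396]
orientation: [0.66, 0.257, 0.658, -0.255]
force: [-1.7, -0.2, 5.2]
opening: 0.0649
```

```bash
python3 -m handwheel '[0.5,0,0,0.3,0,0,0,0.5,0,0,0.7,0,0,0,0.5,0,0,1,0,0,0,0.5,0,0,1,0,0,0,0.5,0,0,0,0,0,0,0.5,0,0,0,0,0,0]'
python3 - <<'E'
from h import *
s=snap('scene'); save(s,'s10',(330,110,470,250),4)
E
```

```text
time_s: 29.4
tool_pos: [0.4072, 0.3434, 0.2683]
orientation: [0.659, 0.257, 0.659, -0.256]
force: [0.4, -0.3, -2.0]
opening: 0.0651
```

View pics/s10.png

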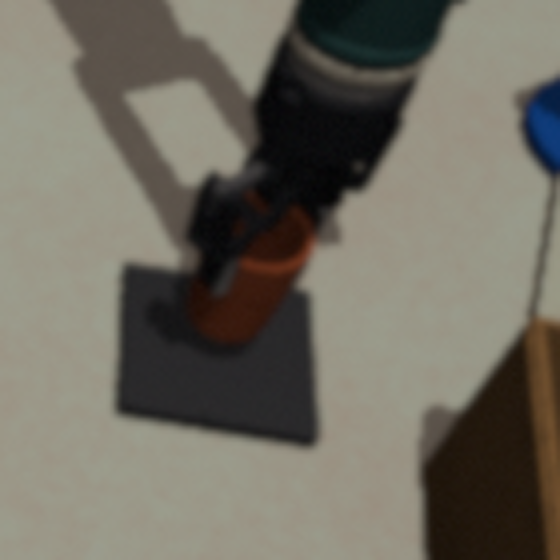

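The beaker is lifted clear of the pad, upright, at 2.0 N. I carry it high across the front to the pan.

```bash
python3 -m handwheel '[0.5,0,0,3,0,0,0,0.5,0,0,4,0,0,0,0.5,0,0,4,0,0,0,0.5,1,-2,0,0,0,0,0.5,1,-3,0,0,0,0,0.5,1,-4,0,0,0,0,0.5,1,-4,0,0,0,0,0.5,1,-4,0,0,0,0,0.5,1,-4,0,0,0,0,0.5,0,-4,0,0,0,0]'
python3 -m handwheel '[0.5,0,-4,0,0,0,0,0.5,0,-4,0,0,0,0,0.5,0,-4,0,0,0,0,0.5,0,-4,0,0,0,0,0.5,0,-4,0,0,0,0,0.5,-1,-4,0,0,0,0,0.5,-1,-4,0,0,0,0,0.5,-1,-4,0,0,0,0,0.5,-1,-4,0,0,0,0,0.5,-1,-3,0,0,0,0]'
python3 -m handwheel '[0.5,-1,-2,0,0,0,0,0.5,0,-1.3,0,0,0,0,0.5,0,0,0,0,0,0,0.5,0,0,0,0,0,0]'; python3 fix.py -42.5 .406 -.330 .2806
```

```text
time_s: 30.45
tool_pos: [0.4675, 0.0916, 0.377]
orientation: [0.659, 0.256, 0.659, -0.256]
force: [0.1, 0.0, -2.0]
opening: 0.0651
time_s: 31.45
tool_pos: [0.4162, -0.2987, 0.3769]
orientation: [0.659, 0.257, 0.659, -0.256]
force: [0.7, -0.1, -1.8]
opening: 0.0647
time_s: 31.85
tool_pos: [0.4075, -0.3291, 0.3773]
orientation: [0.659, 0.257, 0.659, -0.255]
force: [-0.1, -0.6, -1.6]
opening: 0.065
turn [-0.002   0.0001 -0.0012] pos [ 0.4075 -0.3291  0.3773] q [-0.79  0.04  1.48  0.    1.63 -0.05]
shift cm [-0.15 -0.09 -9.67]
```

```bash
python3 -m handwheel '[0.5,-0.1,-0.1,-2,0,0,0,0.5,0,0,-3,0,0,0,0.5,0,0,-2,0,0,0,0.5,0,0,-1,0,0,0,0.5,0,0,-0.6,0,0,0,0.5,0,0,0,0,0,0,0.5,0,0,0,0,0,0]'
python3 - <<'E'
from m import *
s=snap('scene'); save(s,'s11',(110,50,240,180),4); C=cloud(s)
m=region(s,C,(.405,-.331),.07,.05,.062); print('pan',circ(edge(s,m,.056)))
hsv=cv2.cvtColor(s['img'],cv2.COLOR_RGB2HSV)
for z0,z1 in((.072,.09),(.09,.11)):
    m=region(s,C,(.405,-.331),.05,z0,z1)&(hsv[...,1]>100); print('beaker',m.sum(),circ(C[m]))
E
python3 fix.py -42.5 .406 -.330 .2806
```

```text
time_s: 32.55
tool_pos: [0.4066, -0.3306, 0.293]
orientation: [0.66, 0.256, 0.658, -0.256]
force: [-0.3, -0.5, -1.9]
opening: 0.0647
pan (array([ 0.4051, -0.3328]), np.float64(0.0556), 19, np.float64(0.0005))
beaker 62 (array([ 0.4033, -0.333 ]), np.float64(0.0245), 56, np.float64(0.0008))
beaker 83 (array([ 0.4031, -0.3334]), np.float64(0.0267), 73, np.float64(0.0008))
turn [ 0.0014  0.0023 -0.001 ] pos [ 0.4065 -0.3307  0.2933] q [-0.79  0.08  1.6   0.    1.46 -0.05]
shift cm [-0.05  0.07 -1.27]
```

View pics/s11.png

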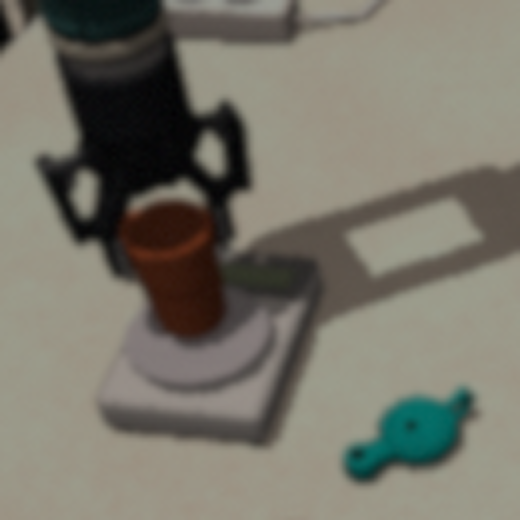

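The beaker is upright over the pan, with its foot at about (190,325), and within 2 mm of the pan centre in the same view. I nudge +x 1 mm and set it down.

```bash
python3 -m handwheel '[0.5,0.1,0,-0.5,0,0,0,0.5,0,0,-0.4,0,0,0,0.5,0,0,-0.2,0,0,0,0.5,0,0,0,0,0,0,0.5,0,0,0,0,0,0]'
python3 -m handwheel '[0.5,0,0,-0.1,0,0,0,0.5,0,0,0,0,0,0,0.5,0,0,0,0,0,0]'
```

```text
time_s: 33.1
tool_pos: [0.4071, -0.3306, 0.2808]
orientation: [0.659, 0.256, 0.659, -0.256]
force: [-0.4, -0.1, -0.9]
opening: 0.0652
time_s: 33.4
tool_pos: [0.4071, -0.3306, 0.2807]
orientation: [0.659, 0.256, 0.659, -0.256]
force: [-2.8, 1.8, 4.6]
opening: 0.0649
```

```bash
python3 -m handwheel '[0.5,0,0,-0.1,0,0,0,0.5,0,0,0,0,0,0,0.5,0,0,0,0,0,0]'
```

```text
time_s: 33.7
tool_pos: [0.407, -0.3306, 0.2806]
orientation: [0.659, 0.256, 0.659, -0.256]
force: [-3.5, 3.3, 9.3]
opening: 0.0649
```

It is seated at the predicted height. I release, go up, move aside and make the final check.

```bash
python3 -m handwheel '[0.85,0,0,0.1,0,0,0,1,0,0,0,0,0,0,1,0,0,0,0,0,0,1,0,0,0,0,0,0,1,0,0,2,0,0,0,1,0,0,4,0,0,0,1,0,0,4,0,0,0,1,0,0,3,0,0,0,1,-2,-3,0,0,0,0,1,-2,-3,0,0,0,0]'
python3 -m handwheel '[1,-3,-3,0,0,0,0,1,-3,-3,0,0,0,0,1,-3,-3,0,0,0,0,1,-3,-3,0,0,0,0,1,-3,-3,0,0,0,0,1,0,0,0,0,0,0,1,0,0,0,0,0,0]'
python3 - <<'E'
from m import *
for n in('top','scene'):
    s=snap(n); C=cloud(s); save(s,'f_'+n,k=1.5)
    for name,c,r,z0,z1,z in(('beaker rim',(.405,-.331),.05,.13,.15,.141),('jug lip',(.643,-.127),.027,.14,.155,.148),('jar',(.3985,.031),.04,.06,.09,.075),('pan',(.405,-.331),.07,.05,.062,.056)):
        m=region(s,C,c,r,z0,z1); print(n,name,m.sum(),np.median(C[m][:,2]).round(4),circ(edge(s,m,z)))
E
```

```text
time_s: 34.7
tool_pos: [0.3673, -0.3908, 0.4117]
orientation: [0.661, 0.255, 0.658, -0.256]
force: [0.3, -0.6, -0.5]
opening: 0.0854
time_s: 35.4
tool_pos: [0.2164, -0.5412, 0.4089]
orientation: [0.659, 0.257, 0.659, -0.256]
force: [-0.0, 0.2, 0.0]
opening: 0.0851
top beaker rim 266 0.1406 (array([ 0.4032, -0.3302]), np.float64(0.033), 21, np.float64(0.0004))
top jug lip 146 0.1479 (array([ 0.6419, -0.1263]), np.float64(0.0231), 15, np.float64(0.0003))
top jar 253 0.0754 (array([0.3975, 0.0314]), np.float64(0.0211), 16, np.float64(0.0002))
top pan 865 0.0563 (array([ 0.4054, -0.33  ]), np.float64(0.0545), 23, np.float64(0.0002))
scene beaker rim 217 0.1391 (array([ 0.407 , -0.3305]), np.float64(0.0367), 9, np.float64(0.0014))
scene jug lip 169 0.1473 (array([ 0.6449, -0.1291]), np.float64(0.0261), 13, np.float64(0.0005))
scene jar 185 0.0757 (array([0.4008, 0.0294]), np.float64(0.025), 10, np.float64(0.0013))
scene pan 474 0.0572 (array([ 0.405 , -0.3327]), np.float64(0.0556), 19, np.float64(0.0006))
```

View pics/f_top.png

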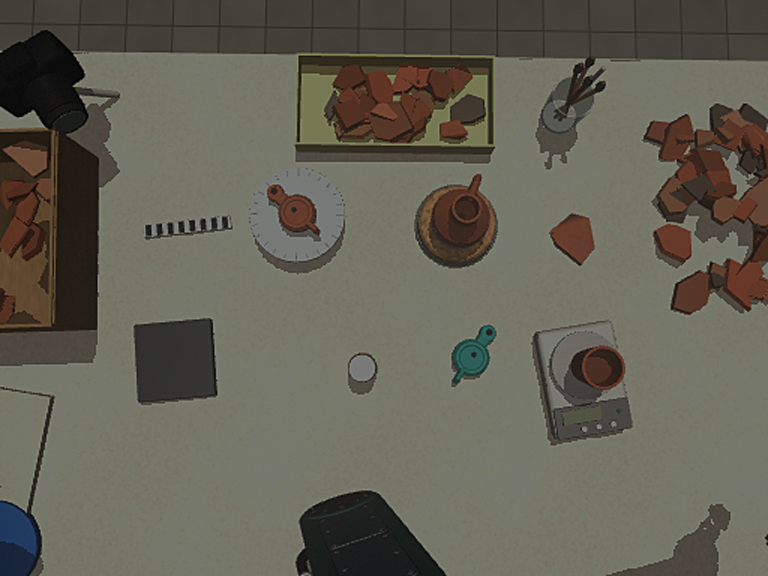

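View pics/f_scene.png

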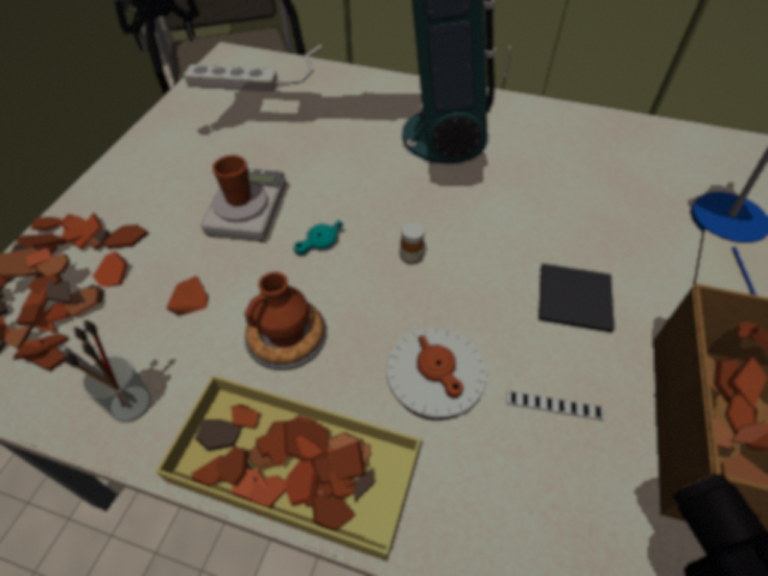

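Both views show the lamp on the disc (top 297,213), the jug in the ring (462,215) and the beaker upright on the pan (603,367). The pad is clear, and the jar, photo scale and sherd are at their starting pixels. I hand the job in.

```bash
python3 -c "from cell import manip; print(manip.job_done())"
```

```text
the job is handed in; nothing more can be done
None
```

All three pots are at their next stations and the job is handed in, at about 35 s on the robot's clock. I parked the beaker on the foam pad, moved the jug from the turntable into the cork ring, moved the lamp from the balance to the turntable, and then moved the beaker onto the pan.

**Last checks:**
- **Jug:** its lip is at 148 mm in the top view and 147 mm in the scene view (148 expected). It sits within about 2 mm of the ring centre.
- **Lamp:** it is about 1.5 mm from the disc centre, measured in the top view only. My first scene-view fit of the lamp failed on a mask setting and I did not redo it.
- **Beaker:** its rim is at 141 mm in the top view and 139 mm in the scene view (141 expected). It sits about 2–3 mm from the pan centre.
- **Pad and bystanders:** the pad is clear. The glue jar measured within 0.5 mm of its start in each view. I checked the photo scale and the sherd by eye, and they had not moved.

**What disagreed or went wrong:**
- The two cameras differed by up to about 4 mm (8 mm for one poor lamp fit in the scene view), which is more than the stated 2 mm calibration.
- I typed one wrong turn that tilted the empty gripper about 5° above the jug. I corrected it before going down, and it touched nothing.
- Each set-down pressed with about 6–10 N before I let go.

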